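# Slide the loaded tray between mortar and stove

## Robot

A 6-joint arm with a two-finger parallel gripper is mounted at the origin on the work surface. World frame = base frame: x ahead of the robot, y to its left, z up, the work surface at z = 0. Lengths are in mm, angles in rad, forces in N, time in s.
With the tool pointing down it reaches from about 350 to 875 mm from the base axis. Payload 4.2 kg.
Tool frame: the origin (TCP) lies between the finger pads; the fingertips stand 17 mm ahead of it and the grasp point (between the pads) lies 2 mm behind it; z points along the fingers, y is the direction in which the jaws open and shut (so a half turn about z gives the same grasp; the last joint's range is limited). The gripper opens to 85 mm and grips with 20 to 120 N. Pads are 22 mm wide; open, the fingers measure 114 mm over their backs; the gripper's body (76 mm by 85 mm) begins 54 mm behind the grasp point. The pads swing forward as they close: fully open they stand 13 mm farther back than shut.
Start: joints at [1.492, 0.385, 0.008, 0, -1.194, -0.259], TCP at [207.1, 589.668, 248.312] pointing down, gripper open.
Joint ranges: [-3.14, 3.14], [-1.21, 2.06], [-1.07, 1.41], [-3.16, 2.05], [-2.99, -0.16], [-3.1, 3.1]. Speed limits (rad/s): [2.79, 2.79, 3.14, 3.14, 3.14, 3.14].

## Interface

Orientations are given as a 3x3 rotation matrix whose columns are the frame's x, y, z axes.
In Python, from station import get_obs, camera, camera_info, close_job gives the robot as it stands.
- The arm moves only by the shell command python3 -m pendant 'ROWS'. ROWS is text: rows parted by semicolons, each of 7 numbers parted by spaces: the opening, from 0 (shut) to 1 (fully open), then the shift along the tool's x, y, z in mm, then the turn, a rotation vector about the tool's x, y, z in degrees. A call has 1 to 5 rows; each row shifts and turns the commanded pose from where the row before left it, along the tool's axes as they then stand; what a row does not reach is not made up. A row lasts 1/12 s, in which the tool goes at most 41.7 mm and 7.16 degrees, less where a joint would pass 70% of its speed; a pose out of reach is approached as far as the arm can. A call with a gripper value outside its range is refused whole. The fingers move at their own pace and stop on an object; the grip force is fixed at half the most. Time passes only in rows, so rows that do not move let the fingers close. It gives the time, the measured TCP pose, the force and the opening at its end, in the units of the state.
- get_obs(): the state, without advancing time (a new reading comes with each control period).
- camera(name): name is "side" or "top" or "wrist"; returns the picture (400x640x3 uint8, blue, green, red); there is no depth.
- camera_info(name): a dict with "K" (3x3 intrinsics, pixels), "view" (4x4, takes a point from world to camera coordinates); the wrist camera has in their place "mount" (4x4, takes a point from camera to tool coordinates, whose origin is the TCP and whose axes are the flange's). Camera axes: x right, y down, z forward; pixel columns grow to the right and rows downward; lengths in mm; the calibration is good to about 2 mm. A picture is of the moment at which its call begins: read the wrist's pose just before it. camera_info takes no time and is no camera call.
- close_job(): hands the job in, once; it reports no verdict.
The state is a dict: "time_s": time; "joint_positions": joint angles; "qvel": joint speeds; "effort": joint torques, N m; "eef_pos": TCP position; "ee_rot": TCP orientation; "wrist_force": force on the tool from outside, world axes, zero at the start; "ft_torque": the same for the moment, N m; "width": opening from 0.0 (shut) to 1.0 (fully open).
Only numpy, scipy, OpenCV 4.12 (cv2) and the standard library are available. Lean on these libraries where they do the work, as an engineer would, in place of code of your own. Each camera call takes 0.05 s, during which the arm holds its last target. There are 200 camera calls.

## Task

Slide the small loaded plastic tray along the bench through the narrow gap between the clay mortar and the front of the gas stove, until the whole tray is past the mortar and stands straight along the stove's front without sticking out beyond the stove's far end, then take the hand away. Only push the tray, gently and from outside: do not reach into it, pinch or lift it, or ram it into the mortar or stove, and keep the jar and the dish on it untouched and upright. Leave the stove's knob and the other things on the bench as they are.

Things in the scene. Friction and masses are not known exactly. Their poses are not given: they have to be found in the camera images.
- tray: Loose open plastic tray (0.5 kg loaded) left of mortar and stove. 150 mm along its own x, 160 mm along its own y (the way it is to travel is its own -y), vertical walls 40 mm high and 4 mm thick, upright corners cut off by 14 mm. Origin: centre of the underside. Starts turned by up to about 0.3 rad from the stove's frame and up to 30 mm beside the line of the gap; it slides on the tiles with a few newtons.
- jar: Loose glass spice jar with a lid, 48 mm across, 70 mm high, standing in the tray's leading half (towards the tray's -y). Origin: centre of its underside.
- dish: Loose small white sauce dish, 60 mm across, 26 mm high, standing in the tray's trailing half. Origin: centre of its underside.
- stove: Fixed portable gas stove, 280 mm along its own x, 340 mm along its own y. Origin: centre of its footprint at bench level. Its flat upright front face (12 to 77 mm above the bench) looks to its own -x, towards the robot, at x = -140 mm in its frame, its upright corners rounded to 18 mm radius; its ends are at y = +170 mm (left, where the tray comes from) and y = -170 mm (right, the far end for the tray). Pan supports reach 108 mm high.
- knob (a joint): The stove's rotary knob on its front face, at y = -120 mm in the stove's frame, centred 60 mm above the bench, 31 mm across, standing out 20 mm from the face (the tray passes below it). Value in rad: 0 is off, grows as it is turned.
- mortar: Fixed heavy round clay mortar, 130 mm across and 80 mm high, on the robot's side of the stove's front near the stove's left part; its axes are parallel to the stove's. A pestle stands in it, leaning to the robot's side, up to about 180 mm high. Origin: centre of its underside. The gap between it and the stove's front face is 8 to 14 mm wider than the tray's 150 mm; the tray passes it along the stove's -y.
- bottle: Bystander: oil bottle, 60 mm across, 230 mm high, right of the stove.
- salt: Bystander: salt jar, 70 mm across, 100 mm high, on the robot's side to the right of the mortar.
- cup: Bystander: steel cup, 72 mm across, 85 mm high, at the left near the robot.
- cartridge: Bystander: gas cartridge standing right of the stove, 68 mm across, 190 mm high.
- spoon: Bystander: steel slotted spoon lying along its own x on the bench at the right, near the robot, from 207 mm behind its origin (handle) to 108 mm ahead (bowl, 80 mm across).
- wok_lid: Bystander: aluminium wok lid lying on the bench at the far right, 300 mm across, 70 mm high with its knob.
Things that resemble listed ones, but are neither listed nor needed, are in the scene too. What is shaped like the tray but green is not meant.

How it is judged:
By the outcome, as a careful person would: the job done as asked, in the order asked, and still so for the second after the job is handed in, with the robot touching nothing.
It also fails if it takes over 70 s, if anything falls off the work surface, if the arm or the gripper's body presses on something with over 40 N, if the wrist force passes 120 N, or if a joint passes its speed limit or range.

## Working session

There is one attempt and no reset: what is moved stays moved. The work goes in short steps, Python scripts to look and compute and a shell command to move; the robot and the scene stay as the last step left them, time stands still between calls to the robot, and variables do not carry over. Pictures are saved under pics/ and viewed, about 8 in all and at most 12, crops included, and the job is handed in when it is done.

```bash
ls; mkdir -p pics
python3 - <<'E'
from station import *
import cv2, numpy as np
np.set_printoptions(precision=3,suppress=True)
for n in("top","side"):
    cv2.imwrite(f"pics/{n}0.png",camera(n)); i=camera_info(n); print(n,i["K"],i["view"])
print(camera_info("wrist")); o=get_obs(); print(o)
E
```

```text
pics
top [[414.282   0.    323.716]
 [  0.    414.282 199.891]
 [  0.      0.      1.   ]] [[  -0.004   -1.      -0.003 -107.419]
 [  -0.992    0.004   -0.124  516.143]
 [   0.124    0.002   -0.992 1244.297]
 [   0.       0.       0.       1.   ]]
side [[422.634   0.    321.801]
 [  0.    422.634 199.182]
 [  0.      0.      1.   ]] [[   0.941   -0.339   -0.001 -525.468]
 [  -0.236   -0.651   -0.721  108.963]
 [   0.244    0.679   -0.693 1622.351]
 [   0.       0.       0.       1.   ]]
{'K': array([[359.91 ,   0.   , 322.939],
       [  0.   , 359.91 , 201.049],
       [  0.   ,   0.   ,   1.   ]]), 'mount': array([[  -0.001,   -0.956,   -0.294,   74.918],
       [   1.   ,   -0.   ,   -0.001,    0.204],
       [   0.   ,   -0.294,    0.956, -125.198],
       [   0.   ,    0.   ,    0.   ,    1.   ]])}
{'time_s': 0.1, 'joint_positions': array([ 1.492,  0.385,  0.007, -0.   , -1.194, -0.259]), 'qvel': array([ 0.002, -0.004,  0.005,  0.003, -0.001,  0.001]), 'effort': array([  0.   , -39.332,  18.893,   4.198,  -0.003,   0.   ]), 'eef_pos': array([206.971, 589.213, 247.313]), 'ee_rot': array([[ 0.943, -0.332, -0.001],
       [-0.332, -0.943, -0.002],
       [ 0.   ,  0.002, -1.   ]]), 'wrist_force': array([-0.083, -0.015, -0.647]), 'ft_torque': array([-0.031, -0.043,  0.018]), 'width': 0.9994067173499277}
```

View pics/top0.png

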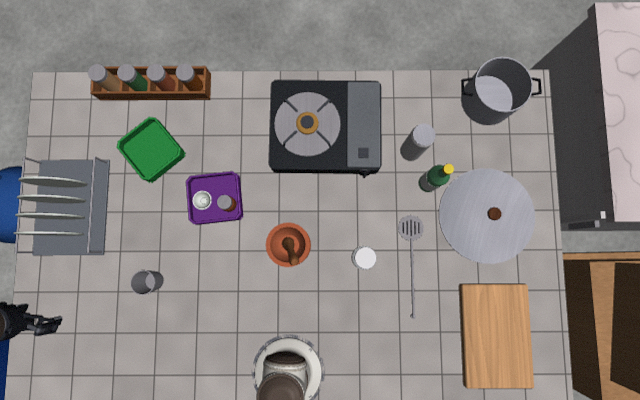

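View pics/side0.png

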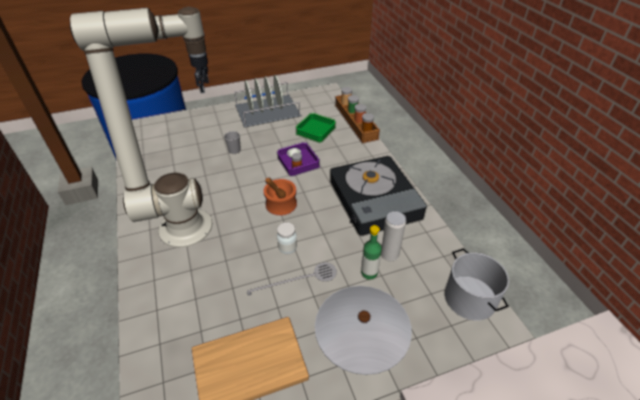

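Top view: the tray is purple at (215,197), holding the white dish at (202,200) and the jar at (226,203). The green lookalike at (151,150) is excluded, and the cutting board at (497,335) isn't a tray. Mortar is at (289,245), stove at (325,127) and knob near (365,174). Next I'll measure them.

```bash
cat > h.py <<'E'
import numpy as np, cv2
from station import *
np.set_printoptions(precision=1,suppress=True)
def cam(name):
    i=camera_info(name)
    if name=="wrist":
        o=get_obs(); T=np.eye(4); T[:3,:3]=o["ee_rot"]; T[:3,3]=o["eef_pos"]
        return np.array(i["K"]),T@np.array(i["mount"])
    return np.array(i["K"]),np.linalg.inv(np.array(i["view"]))
def ray(c,uv,z):
    K,M=c; uv=np.atleast_2d(np.float64(uv)); d=np.c_[uv,np.ones(len(uv))]@np.linalg.inv(K).T@M[:3,:3].T
    p=M[:3,3]; return (p+d*((z-p[2])/d[:,2])[:,None])[:,:2]
def proj(c,P):
    K,M=c; V=np.linalg.inv(M); q=(np.atleast_2d(P)@V[:3,:3].T+V[:3,3])@K.T; return q[:,:2]/q[:,2:]
def big(m):
    cs,_=cv2.findContours(m.astype(np.uint8),0,cv2.CHAIN_APPROX_NONE); return max(cs,key=cv2.contourArea)[:,0,:]
def purple(im):
    h=cv2.cvtColor(im,cv2.COLOR_BGR2HSV); return cv2.inRange(h,(125,90,40),(160,255,255))
def rect(p):
    (c,s,a)=cv2.minAreaRect(np.float32(p)); a=(a+45)%90-45; return np.array(c),s,a
E
python3 - <<'E'
from h import *
im=cv2.imread("pics/top0.png"); c=cam("top")
ct=big(purple(im)); print("tray z40",rect(ray(c,cv2.convexHull(ct)[:,0],38)))
h=cv2.cvtColor(im,cv2.COLOR_BGR2HSV)
m=cv2.inRange(h,(3,110,90),(14,255,255)); m[:,:250]=0;m[:210]=0;m[:,330:]=0
ct=big(m);p=ray(c,ct,80);print("mortar z80",cv2.minEnclosingCircle(np.float32(p)),p.min(0),p.max(0))
E
python3 - <<'E'
import cv2
im=cv2.imread("pics/top0.png")[60:280,170:400]
cv2.imwrite("pics/crop.png",cv2.resize(im,None,fx=2.7,fy=2.7,interpolation=cv2.INTER_CUBIC))
E
```

```text
tray z40 (array([524.5, 227.4]), (151.62916564941406, 165.35971069335938), 6.362431049346924)
mortar z80 ((379.37091064453125, -4.3596296310424805), 65.2424087524414) [316.5 -69.1] [441.7  59.8]
```

```bash
python3 -m pendant '0 41 0 0 0 0 0;0 41 0 0 0 0 0;0 20 20 0 0 0 7;0 20 30 0 0 0 7;0 20 30 0 0 0 5'
```

```text
time_s: 0.52
eef_pos: [302.6, 463.7, 246.8]
ee_rot: [[0.78, -0.626, -0.001], [-0.626, -0.78, -0.002], [0.001, 0.002, -1.0]]
wrist_force: [-0.4, -0.5, 1.2]
width: 0.297
```

View pics/crop.png

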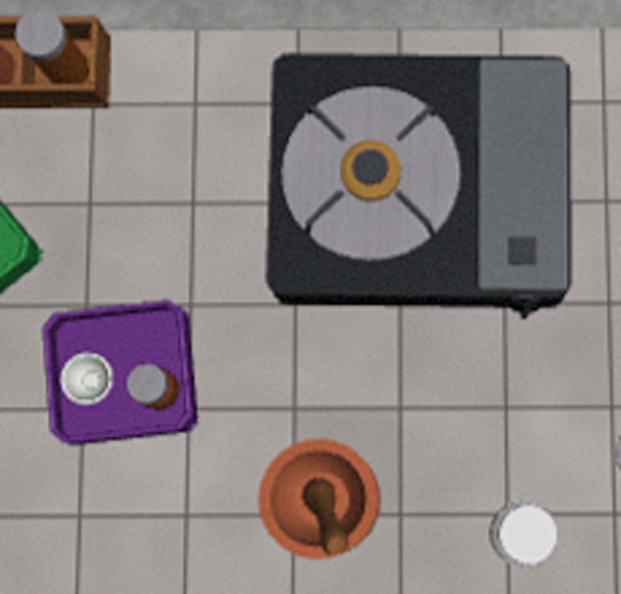

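Mortar rim edge is at x≈444 and the tray is turned about +6.4°, close to the line of the gap. I'll take a closer wrist look along the gap.

```bash
python3 -m pendant '0 38 14 0 0 0 0;0 38 14 0 0 0 0;0 38 14 0 0 0 0;0 38 14 0 0 0 0;0 38 14 0 0 0 0' >/dev/null; python3 -m pendant '0 38 14 0 0 0 0;0 38 14 0 0 0 0;0 38 14 0 0 0 0;0 38 14 0 0 0 0;0 38 14 0 0 0 0'>/dev/null; python3 -m pendant '0 0 0 0 0 0 7;0 0 0 0 0 0 7;0 0 0 0 0 0 7;0 0 0 0 0 0 7;0 0 0 0 0 0 7'>/dev/null;python3 -m pendant '0 0 0 0 0 0 7;0 0 0 0 0 0 7;0 0 0 0 0 0 2;0 0 0 0 0 0 0'
python3 - <<'E'
from h import *
c=cam("wrist"); im=camera("wrist"); cv2.imwrite("pics/w1.png",im); np.savez("w1.npz",K=c[0],M=c[1])
ct=big(purple(im)); print("tray",rect(ray(c,cv2.convexHull(ct)[:,0],39)))
print(proj(c,[[444,0,80],[600,0,77],[600,150,77]]))
E
```

```text
time_s: 2.1
eef_pos: [512.4, 119.5, 247.9]
ee_rot: [[0.011, -1.0, -0.001], [-1.0, -0.011, -0.0], [0.0, 0.001, -1.0]]
wrist_force: [0.1, -0.1, -0.1]
width: -0.001
tray (array([527. , 209.8]), (149.66696166992188, 138.9402313232422), 6.044549465179443)
[[416.2  28.8]
 [207.2  27.2]
 [221.8 216.1]]
```

View pics/w1.png

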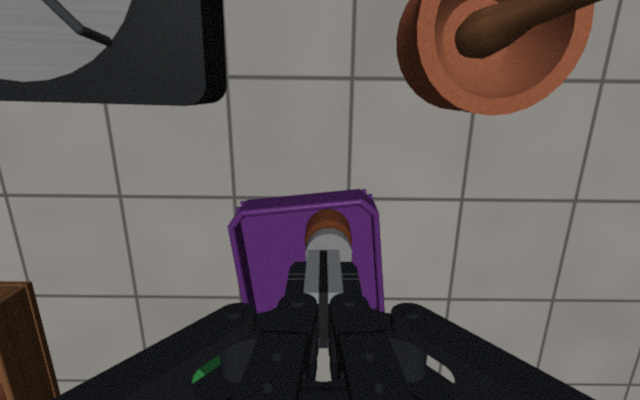

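Run:
```python
from h import *
im=cv2.imread("pics/w1.png"); d=np.load("w1.npz"); c=(d["K"],d["M"])
g=cv2.GaussianBlur(im.max(2),(3,3),0)
# stove outer front edge: dark->tile along rows
P=[]
for v in range(2,80,4):
    r=g[v,190:250]; P.append((190+np.argmax(r>85)-.5,v))
P=np.array(P,float); print(P[::4])
for z in (12,77):
    q=ray(c,P,z); f=np.polyfit(q[:,1],q[:,0],1); print("front if z",z,"x=%.1f at y=0, yaw=%.2f deg"%(f[1],-np.degrees(np.arctan(f[0]))))
print("profile row 40",g[40,195:232:2])
# front end (left side of stove) edge at z77/12
Q=np.array([(u,90+np.argmax(g[90:130,u]>85)-.5) for u in range(10,180,8)],float)
for z in (12,77):
    q=ray(c,Q,z); f=np.polyfit(q[:,0],q[:,1],1); print("left end z",z,"y=%.1f at x=650 yaw=%.2f"%(np.polyval(f,650),np.degrees(np.arctan(f[0]))))
h=cv2.cvtColor(im,cv2.COLOR_BGR2HSV); m=cv2.inRange(h,(3,110,60),(14,255,255));m[150:]=0
ct=big(m); 
for z in(0,80):
    p=ray(c,ct,z); print("mortar z",z,"max x",p[:,0].max(),"max y",p[:,1].max())
t=cv2.imread("pics/top0.png"); ct_=cam("top"); gt=t.max(2)
for z in (12,77):
  U=[];
  for u in range(285,350,6):
    U.append((u,150+np.max(np.where(gt[150:185,u]<75)[0])+.5))
  q=ray(ct_,U,z);f=np.polyfit(q[:,1],q[:,0],1); print("top: front z",z,"x=%.1f yaw %.2f"%(f[1],-np.degrees(np.arctan(f[0]))))
for n,z in(("left",77),):
  for v in (100,130,160):
    row=gt[v,240:400]; k=np.where(row<110)[0]; print("ends y",ray(ct_,[(240+k.min()-.5,v),(240+k.max()+.5,v)],z))
print("dish/jar top est", ray(ct_,[(202,200)],26), ray(ct_,[(226-1,202)],74), ray(c,[(330,240)],74))
```

```text
[[222.5   2. ]
 [223.5  18. ]
 [224.5  34. ]
 [225.5  50. ]
 [226.5  66. ]]
front if z 12 x=603.5 at y=0, yaw=-0.53 deg
front if z 77 x=587.2 at y=0, yaw=-0.53 deg
profile row 40 [ 43  43  42  40  18  10  10  12  12  12  10   9   9   7  21  85 129 135
 135]
left end z 12 y=59.7 at x=650 yaw=-1.04
left end z 77 y=56.5 at x=650 yaw=-1.04
mortar z 0 max x 425.7579067451805 max y 65.56057133554722
mortar z 80 max x 444.4946734765788 max y 61.013059602551714
top: front z 12 x=606.3 yaw -1.06
top: front z 77 x=593.9 yaw -1.06
ends y [[ 819.2   55.1]
 [ 817.5 -284.8]]
ends y [[ 725.   142. ]
 [ 722.7 -325.3]]
ends y [[ 631.7   55.9]
 [ 629.9 -326. ]]
dish/jar top est [[517.7 267.3]] [[505.4 184.3]] [[505.2 173. ]]
```

```bash
python3 -m pendant '1 -38 -3 0 0 0 1.4;1 -38 -3 0 0 0 0;1 -38 -3 0 0 0 0;1 -38 -3 0 0 0 0;1 -38 -3 0 0 0 0' >/dev/null; python3 -m pendant '1 -36 2 0 0 0 0;1 0 0 38 0 0 0;1 0 0 38 0 0 0;1 0 0 38 0 0 0;1 0 0 0 0 0 0'
python3 - <<'E'
from h import *
c=cam("top"); im=camera("top"); cv2.imwrite("pics/t1.png",cv2.resize(im[100:300,100:400],None,fx=2.6,fy=2.6))
h=cv2.cvtColor(im,cv2.COLOR_BGR2HSV); g=cv2.inRange(h,(50,100,40),(75,255,255));g[:,250:]=0
p=ray(c,big(g),40); print("green: max x-low",p[p[:,0].argmin()],"miny",p[p[:,1].argmin()])
E
```

```text
time_s: 2.98
eef_pos: [523.2, 342.2, 125.4]
ee_rot: [[-0.013, -1.0, -0.014], [-1.0, 0.014, -0.011], [0.011, 0.014, -1.0]]
wrist_force: [-1.7, -0.5, -1.7]
width: 1.003
green: max x-low [603.9 426.8] miny [653.9 323.5]
```

View pics/t1.png

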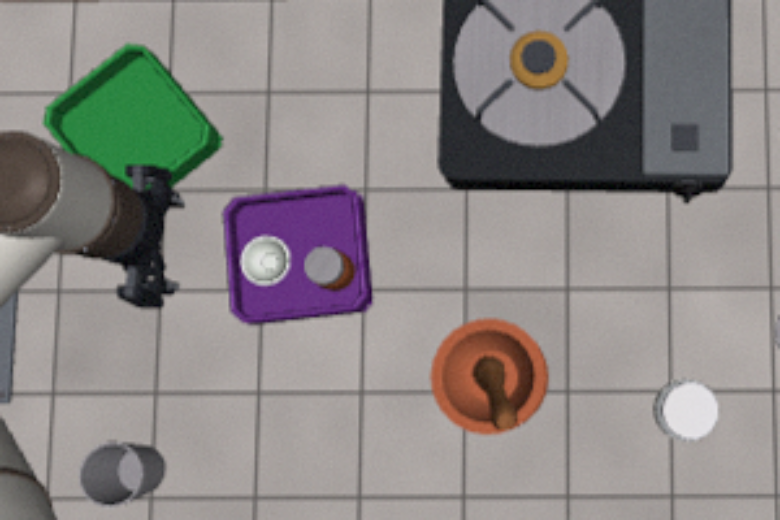

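The open hand sits just behind the tray, clear of the green one. Descending.

```bash
python3 -m pendant '1 0 -2 36 0 0 0;1 0 0 36 0 0 0;1 0 0 25 0 0 0;1 0 0 8 0 0 0;1 0 0 0 0 0 0'; python3 -m pendant '1 6 0 0 0 0 0;1 6 0 0 0 0 0;1 4 0 0 0 0 0;1 4 0 0 0 0 0;1 4 0 0 0 0 0'
```

```text
time_s: 3.45
eef_pos: [530.1, 345.5, 29.4]
ee_rot: [[-0.013, -1.0, -0.0], [-1.0, 0.013, -0.001], [0.001, 0.0, -1.0]]
wrist_force: [0.2, 0.3, 0.7]
width: 1.002
time_s: 3.87
eef_pos: [531.4, 323.2, 31.7]
ee_rot: [[-0.012, -1.0, 0.006], [-1.0, 0.012, 0.005], [-0.005, -0.006, -1.0]]
wrist_force: [1.3, 4.4, 2.2]
width: 1.001
```

```bash
python3 -m pendant '1 -8 0 0 0 0 0;1 0 5 6 0 0 0;1 0 0 8 0 0 0;1 0 0 0 0 0 0;1 0 0 0 0 0 0'; python3 -m pendant '1 6 0 0 0 0 0;1 5 0 0 0 0 0;1 4 0 0 0 0 0;1 4 0 0 0 0 0;1 4 0 0 0 0 0'; python3 -m pendant '1 4 0 0 0 0 0;1 4 0 0 0 0 0;1 4 0 0 0 0 0;1 4 0 0 0 0 0;1 0 0 0 0 0 0'
cat > m.py <<'E'
from h import *
import sys
c=cam("top"); im=camera("top"); o=get_obs(); print(o["time_s"],o["eef_pos"],o["wrist_force"])
ct=big(purple(im)); hull=cv2.convexHull(ct)[:,0]; p=ray(c,hull,38); print("tray",rect(p),"y range",p[:,1].min(),p[:,1].max(),"x range",p[:,0].min(),p[:,0].max())
cv2.imwrite("pics/%s.png"%sys.argv[1],cv2.resize(im[100:300,150:400],None,fx=3,fy=3))
E
python3 m.py t2
```

```text
time_s: 4.28
eef_pos: [523.4, 328.7, 13.8]
ee_rot: [[-0.013, -1.0, -0.003], [-1.0, 0.013, -0.003], [0.003, 0.003, -1.0]]
wrist_force: [0.3, -0.2, 0.1]
width: 1.002
time_s: 4.7
eef_pos: [524.7, 306.6, 15.7]
ee_rot: [[-0.013, -1.0, 0.001], [-1.0, 0.013, 0.001], [-0.001, -0.001, -1.0]]
wrist_force: [1.3, 2.7, -0.9]
width: 1.001
time_s: 5.12
eef_pos: [524.0, 289.9, 15.6]
ee_rot: [[-0.014, -1.0, 0.0], [-1.0, 0.014, -0.0], [0.0, -0.0, -1.0]]
wrist_force: [2.2, 1.4, 0.3]
width: 1.002
5.1667 [523.9 289.9  15.5] [0.5 1.  0.4]
tray (array([516.5, 196.9]), (167.28884887695312, 148.39422607421875), -0.2638397216796875) y range 113.25716207604998 280.7143950865287 x range 441.96257917856934 590.9691646147625
```

Pushing squared the tray, but it is now at x≈516, about 10 mm off the gap line of ≈527. I'll shift it with a two-finger push on its robot-side wall.

```bash
python3 -m pendant '1 -30 0 0 0 0 0;1 0 0 -40 0 0 0;1 0 0 -40 0 0 0;1 0 0 -40 0 0 0;1 30 28 0 0 0 -7' ; python3 -m pendant '1 27 31 0 0 0 -7;1 23 34 0 0 0 -7;1 19 36 0 0 0 -7;1 0 0 0 0 0 -7;1 0 0 0 0 0 -7'; python3 -m pendant '1 0 0 0 0 0 -7;1 0 0 0 0 0 -7;1 0 0 0 0 0 -7;1 0 0 0 0 0 -7;1 0 0 0 0 0 -7'; python3 -m pendant '1 0 0 0 0 0 -7;1 0 0 0 0 0 -6;1 0 0 0 0 0 0;1 0 0 0 0 0 0'
python3 m.py t3
```

```text
time_s: 5.58
eef_pos: [504.3, 298.1, 144.2]
ee_rot: [[0.115, -0.993, 0.018], [-0.993, -0.115, 0.012], [-0.01, -0.019, -1.0]]
wrist_force: [1.0, 1.3, 1.2]
width: 0.999
time_s: 6.0
eef_pos: [409.9, 196.5, 134.9]
ee_rot: [[0.663, -0.749, -0.004], [-0.749, -0.663, -0.004], [0.0, 0.005, -1.0]]
wrist_force: [0.9, 1.8, 1.2]
width: 1.003
time_s: 6.42
eef_pos: [411.8, 198.7, 134.8]
ee_rot: [[0.973, -0.233, -0.003], [-0.233, -0.973, -0.003], [-0.002, 0.003, -1.0]]
wrist_force: [-0.3, 0.1, -0.5]
width: 0.999
time_s: 6.75
eef_pos: [412.3, 199.2, 134.9]
ee_rot: [[1.0, -0.016, -0.002], [-0.016, -1.0, -0.002], [-0.002, 0.002, -1.0]]
wrist_force: [-0.2, -0.0, -0.7]
width: 1.001
6.8 [412.5 199.5 135. ] [-0.3 -0.2 -0.1]
tray (array([516.5, 195.9]), (165.29124450683594, 148.38290405273438), -0.26384735107421875) y range 113.25716207604998 278.58942816690217 x range 441.96257917856934 590.9691646147625
```

```bash
python3 -m pendant '1 0 0 36 0 0 0;1 0 0 36 0 0 0;1 0 0 26 0 0 0;1 0 0 8 0 0 0;1 0 0 0 0 0 0'; python3 -m pendant '1 5 0 0 0 0 0;1 5 0 0 0 0 0;1 4 0 0 0 0 0;1 4 0 0 0 0 0;1 3 0 0 0 0 0'; python3 -m pendant '1 3 0 0 0 0 0;1 2 0 0 0 0 0;1 2 0 0 0 0 0;1 0 0 0 0 0 0'
python3 m.py t4
```

```text
time_s: 7.22
eef_pos: [411.9, 199.0, 27.5]
ee_rot: [[1.0, -0.015, -0.004], [-0.015, -1.0, -0.004], [-0.004, 0.004, -1.0]]
wrist_force: [-0.2, 0.8, 0.1]
width: 0.997
time_s: 7.63
eef_pos: [433.7, 199.7, 30.4]
ee_rot: [[1.0, -0.014, -0.001], [-0.014, -1.0, 0.0], [-0.001, 0.0, -1.0]]
wrist_force: [-7.3, 1.1, 5.1]
width: 1.001
time_s: 7.97
eef_pos: [439.9, 198.9, 30.1]
ee_rot: [[1.0, -0.014, -0.003], [-0.014, -1.0, -0.001], [-0.003, 0.001, -1.0]]
wrist_force: [-6.2, -0.2, 6.4]
width: 1.0
8.0167 [439.9 198.9  30.1] [-6.1  0.1  5.2]
tray (array([526.4, 194. ]), (165.16348266601562, 148.57408142089844), -0.8985824584960938) y range 110.9945006020377 276.55653412066965 x range 451.1107428616139 600.3887477321712
```

```bash
python3 -m pendant '1 -30 0 0 0 0 0;1 0 0 -40 0 0 0;1 0 0 -40 0 0 0;1 0 0 -40 0 0 0;1 0 -40 0 0 0 0' ; python3 -m pendant '1 0 -40 0 0 0 0;1 30 -34 0 0 0 0;1 30 0 0 0 0 0;1 30 0 0 0 0 0;1 25 0 0 0 0 7'; python3 -m pendant '1 0 0 0 0 0 7;1 0 0 0 0 0 7;1 0 0 0 0 0 7;1 0 0 0 0 0 7;1 0 0 0 0 0 7'; python3 -m pendant '1 0 0 0 0 0 7;1 0 0 0 0 0 7;1 0 0 0 0 0 7;1 0 0 0 0 0 7;1 0 0 0 0 0 7'; python3 -m pendant '1 0 0 0 0 0 7;1 0 0 0 0 0 6;1 0 0 0 0 0 0'
python3 m.py t5
```

```text
time_s: 8.43
eef_pos: [414.2, 239.4, 158.3]
ee_rot: [[1.0, -0.017, 0.011], [-0.017, -1.0, 0.01], [0.011, -0.01, -1.0]]
wrist_force: [1.2, -0.0, 0.3]
width: 1.003
time_s: 8.85
eef_pos: [527.2, 310.8, 150.3]
ee_rot: [[0.991, -0.136, 0.002], [-0.136, -0.991, 0.001], [0.001, -0.002, -1.0]]
wrist_force: [-0.1, -0.1, -0.4]
width: 1.001
time_s: 9.27
eef_pos: [525.6, 309.8, 150.2]
ee_rot: [[0.73, -0.684, 0.001], [-0.684, -0.73, 0.001], [0.0, -0.001, -1.0]]
wrist_force: [-0.5, 1.1, 0.4]
width: 1.0
time_s: 9.68
eef_pos: [525.5, 309.9, 150.4]
ee_rot: [[0.206, -0.979, 0.001], [-0.979, -0.206, 0.001], [-0.001, -0.001, -1.0]]
wrist_force: [-0.2, 0.6, -0.8]
width: 1.001
time_s: 9.93
eef_pos: [525.5, 309.9, 150.3]
ee_rot: [[-0.015, -1.0, 0.001], [-1.0, 0.015, 0.001], [-0.001, -0.001, -1.0]]
wrist_force: [0.4, -0.5, 0.5]
width: 1.001
9.9833 [525.5 309.9 150.2] [-0.4 -0.1 -0.2]
tray (array([525.7, 194.5]), (166.6310577392578, 148.661376953125), -0.26496124267578125) y range 110.9945006020377 277.96716247511233 x range 451.1107428616139 600.3887477321712
```

```bash
python3 -m pendant '1 0 0 40 0 0 0;1 0 0 40 0 0 0;1 0 0 36 0 0 0;1 0 0 14 0 0 0;1 0 0 4 0 0 0'; python3 -m pendant '1 6 0 0 0 0 0;1 6 0 0 0 0 0;1 5 0 0 0 0 0;1 5 0 0 0 0 0;1 5 0 0 0 0 0'; python3 -m pendant '1 6 0 0 0 0 0;1 6 0 0 0 0 0;1 6 0 0 0 0 0;1 6 0 0 0 0 0;1 6 0 0 0 0 0'; python3 -m pendant '1 6 0 0 0 0 0;1 6 0 0 0 0 0;1 6 0 0 0 0 0;1 6 0 0 0 0 0;1 6 0 0 0 0 0'
python3 m.py t6
```

```text
time_s: 10.4
eef_pos: [523.5, 308.3, 11.9]
ee_rot: [[-0.011, -1.0, -0.005], [-1.0, 0.011, -0.005], [0.005, 0.005, -1.0]]
wrist_force: [-0.2, -0.0, 0.7]
width: 1.002
time_s: 10.82
eef_pos: [526.1, 284.0, 17.3]
ee_rot: [[-0.013, -1.0, 0.004], [-1.0, 0.013, 0.004], [-0.004, -0.004, -1.0]]
wrist_force: [-0.9, 4.5, 1.4]
width: 1.003
time_s: 11.23
eef_pos: [526.2, 254.8, 17.2]
ee_rot: [[-0.012, -1.0, 0.005], [-1.0, 0.012, 0.005], [-0.005, -0.005, -1.0]]
wrist_force: [-0.1, 6.0, 2.9]
width: 1.003
time_s: 11.65
eef_pos: [526.0, 224.8, 17.2]
ee_rot: [[-0.011, -1.0, 0.006], [-1.0, 0.012, 0.004], [-0.004, -0.006, -1.0]]
wrist_force: [0.3, 6.2, 2.8]
width: 0.998
11.7 [525.6 223.5  17. ] [1.1 3.5 3.1]
tray (array([525.5, 131.8]), (164.266845703125, 148.64053344726562), -0.26496124267578125) y range 49.467334983531316 214.04771632586156 x range 450.8476751454874 600.1024955312861
```

```bash
python3 -m pendant '1 5 0 0 0 0 0;1 5 0 0 0 0 0;1 5 0 0 0 0 0;1 5 0 0 0 0 0;1 5 0 0 0 0 0'; python3 -m pendant '1 5 0 0 0 0 0;1 5 0 0 0 0 0;1 5 0 0 0 0 0;1 5 0 0 0 0 0;1 5 0 0 0 0 0'; python3 m.py t7
python3 - <<'E'
import cv2;from station import camera
cv2.imwrite("pics/w7.png",camera("wrist"))
E
```

```text
time_s: 12.12
eef_pos: [525.6, 199.8, 17.0]
ee_rot: [[-0.012, -1.0, 0.005], [-1.0, 0.012, 0.004], [-0.004, -0.005, -1.0]]
wrist_force: [0.6, 6.0, 4.0]
width: 0.999
time_s: 12.53
eef_pos: [525.3, 174.8, 16.9]
ee_rot: [[-0.011, -1.0, 0.005], [-1.0, 0.012, 0.004], [-0.004, -0.005, -1.0]]
wrist_force: [-0.5, 6.5, 4.5]
width: 1.002
12.5833 [525.  173.8  16.8] [1.  4.1 3.4]
tray (array([526.,  84.]), (151.80967712402344, 162.0537109375), 0.39148277044296265) y range 2.576374632883386 164.76430581243616 x range 450.6372691749089 602.4002072955266
```

View pics/w7.png

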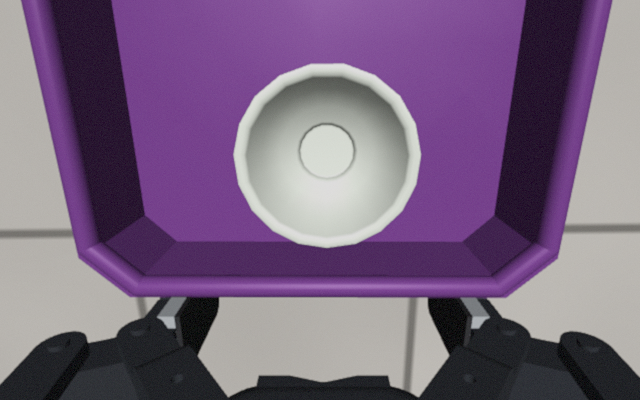

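The wrist view shows the dish upright, both fingers on the rear wall and the tray centred between them. Continuing.

```bash
python3 -m pendant '1 5 0 0 0 0 0;1 5 0 0 0 0 0;1 5 0 0 0 0 0;1 5 0 0 0 0 0;1 5 0 0 0 0 0'|grep -E "pos|force"; python3 -m pendant '1 5 0 0 0 0 0;1 5 0 0 0 0 0;1 5 0 0 0 0 0;1 5 0 0 0 0 0;1 5 0 0 0 0 0'|grep -E "pos|force";  python3 m.py t8
```

```text
eef_pos: [524.6, 149.6, 16.6]
wrist_force: [0.5, 7.3, 5.0]
eef_pos: [524.3, 124.5, 16.6]
wrist_force: [0.7, 7.4, 5.5]
13.5167 [524.  123.6  16.4] [1.3 4.3 4.1]
tray (array([526.6,  33.4]), (159.76390075683594, 151.73666381835938), -0.2471923828125) y range -46.23878165392517 113.31144178130734 x range 450.4269060366657 602.50048322507
```

```bash
python3 -m pendant '1 5 0.4 0 0 0 0;1 5 0.4 0 0 0 0;1 5 0.4 0 0 0 0;1 5 0.4 0 0 0 0;1 5 0 0 0 0 0'|grep -E "pos|force"; python3 -m pendant '1 5 0 0 0 0 0;1 5 0 0 0 0 0;1 5 0 0 0 0 0;1 5 0 0 0 0 0;1 5 0 0 0 0 0'|grep -E "pos|force"; python3 m.py t9;  python3 -m pendant '1 5 0 0 0 0 0;1 5 0 0 0 0 0;1 5 0 0 0 0 0;1 5 0 0 0 0 0;1 5 0 0 0 0 0'|grep -E "pos|force"; python3 m.py t10
```

```text
eef_pos: [522.2, 99.4, 16.3]
wrist_force: [-0.2, 7.7, 5.2]
eef_pos: [521.8, 74.3, 16.3]
wrist_force: [-0.3, 7.7, 5.4]
14.4 [521.4  73.3  16.1] [0.8 4.2 3.7]
tray (array([523.3, -15.8]), (159.0939178466797, 151.63784790039062), -0.26497650146484375) y range -95.37161079311895 63.92335100316694 x range 447.18008255581935 599.3871883988069
eef_pos: [521.1, 49.0, 16.1]
wrist_force: [0.3, 7.3, 5.8]
14.8667 [520.8  48.1  15.9] [1.1 5.  3.5]
tray (array([523.2, -40.3]), (158.92654418945312, 151.63784790039062), -0.2649688720703125) y range -120.0584051346015 39.35378337670235 x range 447.06200453336055 599.2727821056135
```

```bash
for i in 1 2; do :; done; python3 -m pendant '1 5 0 0 0 0 0;1 5 0 0 0 0 0;1 5 0 0 0 0 0;1 5 0 0 0 0 0;1 5 0 0 0 0 0'|grep -E "pos|force"; python3 -m pendant '1 5 0 0 0 0 0;1 5 0 0 0 0 0;1 5 0 0 0 0 0;1 5 0 0 0 0 0;1 5 0 0 0 0 0'|grep -E "pos|force"; python3 -m pendant '1 5 0 0 0 0 0;1 5 0 0 0 0 0;1 5 0 0 0 0 0;1 5 0 0 0 0 0;1 5 0 0 0 0 0'|grep -E "pos|force";  python3 m.py t11
```

```text
eef_pos: [520.4, 23.8, 15.9]
wrist_force: [0.3, 7.9, 5.4]
eef_pos: [520.0, -1.2, 15.8]
wrist_force: [0.1, 7.1, 5.2]
eef_pos: [519.5, -26.3, 15.8]
wrist_force: [0.1, 8.6, 6.2]
16.1667 [519.3 -27.1  15.7] [0.9 4.1 3. ]
tray (array([ 522.5, -117. ]), (158.8203125, 152.0455780029297), -0.7195053100585938) y range -197.14894648097953 -37.04146758804394 x range 446.7471958690253 598.7295135317152
```

View pics/t11.png

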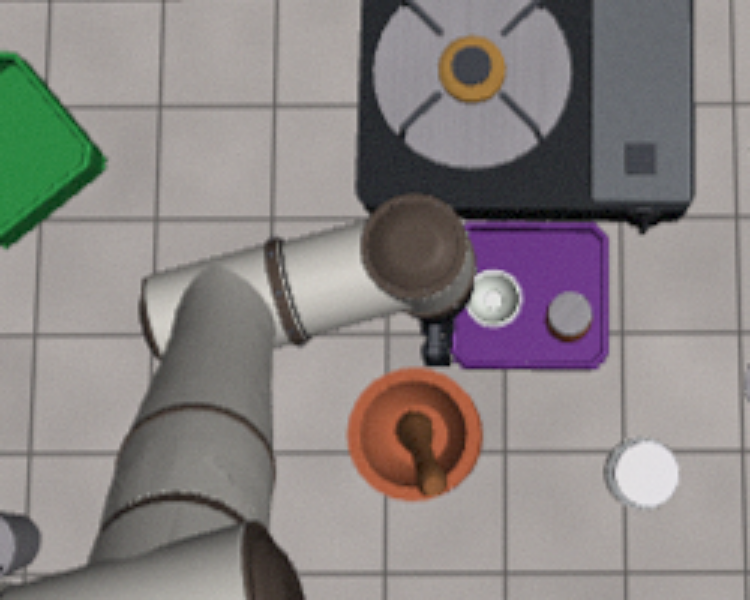

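The tray is straight in the gap, with the jar and dish upright and arm clear of the pestle. About 58 mm remain.

```bash
python3 -m pendant '1 5 0 0 0 0 0;1 5 0 0 0 0 0;1 5 0 0 0 0 0;1 5 0 0 0 0 0;1 5 0 0 0 0 0'|grep -E "pos|force"; python3 -m pendant '1 5 0 0 0 0 0;1 5 0 0 0 0 0;1 5 0 0 0 0 0;1 5 0 0 0 0 0;1 5 0 0 0 0 0'|grep -E "pos|force"; python3 -m pendant '1 4 0 0 0 0 0;1 3 0 0 0 0 0;1 2 0 0 0 0 0;1 0 0 0 0 0 0;1 0 0 0 0 0 0'|grep -E "pos|force";  python3 m.py t12
```

```text
eef_pos: [518.8, -51.4, 15.6]
wrist_force: [-0.6, 7.1, 5.7]
eef_pos: [518.3, -76.4, 15.6]
wrist_force: [0.0, 8.2, 5.1]
eef_pos: [518.0, -85.7, 15.4]
wrist_force: [0.9, 4.5, 4.2]
17.4667 [518.  -85.7  15.3] [0.5 4.9 4.1]
tray (array([ 520. , -176.8]), (155.71762084960938, 151.56390380859375), -1.0440521240234375) y range -255.73328718261783 -98.06636595889003 x range 443.5823194108104 595.4336604648333
```

```bash
python3 -m pendant '1 -6 0 0 0 0 0;1 -14 -1 0 0 0 0;1 -18 -2 0 0 0 0;1 -14 -1 0 0 0 0;1 0 0 0 0 0 0'|grep -E "pos|force"; python3 -m pendant '1 0 0 -30 0 0 0;1 0 0 -40 0 0 0;1 0 0 -40 0 0 0;1 0 0 -40 0 0 0;1 0 0 -40 0 0 0'|grep -E "pos|force"; python3 -m pendant '1 -40 0 0 0 0 0;1 -40 0 0 0 0 0;1 -40 0 0 0 0 0;1 -30 0 0 0 0 0;1 0 0 0 0 0 0'|grep -E "pos|force"; python3 m.py t13
python3 - <<'E'
from h import *
im=camera("side"); cv2.imwrite("pics/s13.png",cv2.resize(im[110:290,200:440],None,fx=3,fy=3,interpolation=cv2.INTER_CUBIC))
E
```

```text
eef_pos: [521.6, -32.9, 14.5]
wrist_force: [0.6, 0.2, 0.0]
eef_pos: [521.0, -35.0, 206.2]
wrist_force: [2.0, 0.0, 0.2]
eef_pos: [524.2, 119.1, 204.4]
wrist_force: [-0.5, 0.2, 1.0]
18.7667 [523.8 117.2 204.2] [ 0.1 -0.6  0.2]
tray (array([ 519.5, -176.8]), (157.2867431640625, 151.47442626953125), -0.26458740234375) y range -255.73328718261783 -98.08477330735134 x range 443.5168702540331 595.5049949150489
```

View pics/t13.png

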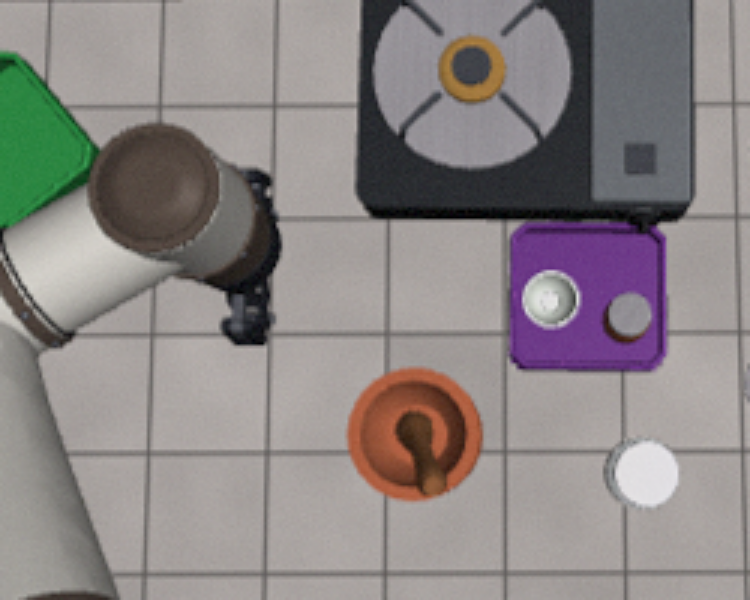

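View pics/s13.png

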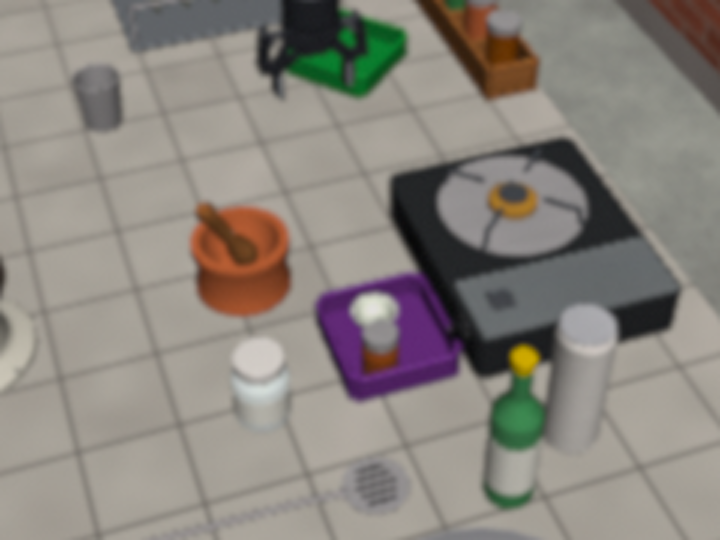

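Both views agree. The tray is at (510–665, 222–370) in the top crop, fully past the mortar, straight along the stove and short of its far end. The jar and dish are upright, and the hand is clear.

```bash
python3 -c "
from station import *
close_job()"
```

```text
the job is handed in; nothing more can be done
```

The purple tray is through the gap and stands straight along the stove's front, and I handed the job in at about 19 s of the 70 s.

**What I did:**
- I pushed the tray's rear wall with the two open fingers, which squared it to the stove.
- That push left it about 10 mm off the gap line, so I nudged it back from the robot-side wall.
- I then pushed it straight through the gap, backed the fingers off and lifted the hand away.

**Last checks (top camera):**
- **Position:** the tray spans y from about -98 to -256 mm. The mortar ends at about -69 mm and the stove's far end is at about -283 mm, so there is roughly 27–29 mm to spare at each end.
- **Alignment:** the tray's angle read between -0.3° and -1.0°, against about -0.5° to -1.1° for the stove. That is within the measurement noise.
- **Contents and surroundings:** the jar and dish are upright, and the knob and bystanders look unmoved in the top and side views.
- **Forces:** the highest reading I saw was about 10 N at the wrist while pushing; it was near zero after letting go.

**Disagreement:** the top and wrist cameras differed by about 2–3 mm on the mortar edge and the stove front. The gap left about 3–6 mm each side, and no reading suggested contact with the mortar or stove.

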